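# Close down the soldering corner: gas off, bottles into the chest

### The arm

A 7-joint arm with a two-finger parallel gripper is mounted at the origin on the work surface. World frame = base frame: x ahead of the robot, y to its left, z up, the work surface at z = 0. Lengths are in m, angles in rad, forces in N, time in s.
With the tool pointing down it reaches from about 0.425 to 0.95 m from the base axis. Payload 4.7 kg.
Tool frame: the origin (TCP) lies between the finger pads; the fingertips stand 25 mm ahead of it and the grasp point (between the pads) lies 6 mm ahead of it; z points along the fingers, y is the line along which they close (so a half turn about z gives the same grasp; the last joint's range is limited). The gripper opens to 85 mm and grips with 20 to 120 N. Pads are 22 mm wide; open, the fingers measure 114 mm over their backs; the gripper's body (76 mm by 85 mm) begins 54 mm behind the grasp point. The pads swing forward as they close: fully open they stand 13 mm farther back than shut.
Start: joints at [-1.27, 0.469, -0.049, 1.532, 0.024, 1.141, -0.082], TCP at [0.219, 0.639, 0.256] pointing down, gripper open.
Joint ranges: [-2.59, 2.59], [-0.33, 1.99], [-1.39, 1.29], [0.1, 2.45], [-1.04, 4.18], [0.21, 1.99], [-2.66, 2.66]. Speed limits (rad/s): [2.57, 2.57, 3.14, 3.14, 3.14, 3.14, 3.14].

### API

Orientations are given as a 3x3 rotation matrix whose columns are the frame's x, y, z axes.
In Python, from rig import * gives the robot as it stands. Calls block until the motion is done:
- movep(position, orientation): joint-space move of the TCP to a pose.
- move_l(position, attitude=None, feed=0.15, until_force=None): straight line of the TCP; attitude=None keeps the orientation; feed is the mean speed in m/s. With until_force (N) it stops when the force on the tool has changed by that much, and returns True; else False.
- move_joints(angles): joint-space move.
- command_gripper(opening, newtons=None): finger opening in m; newtons is the grip in N (None keeps the last); returns when the fingers have stopped.
- sleep(seconds).
- inverse_kinematics(position, orientation): joint angles nearest the present ones, or None.
- sense(): the state.
- camera(name): name is "scene" or "top"; returns (picture, depth): 384x512x3 uint8, red, green, blue; 384x512 float32, m along the optical axis (not along the pixel's ray), 0 where there is no reading.
- camera_params(name): a dict with "K" (3x3 intrinsics, pixels), "dist" ([k1, k2, p1, p2, k3] as OpenCV has them; the pictures are not rectified), "position" and "rotation" of the camera in the world. Camera axes: x right, y down, z forward; pixel columns grow to the right and rows downward; lengths in m; the calibration is good to about 2 mm. A picture is of the moment at which its call begins. camera_params takes no time and is no camera call.
A pose or a line that the arm cannot do raises Unreachable and nothing moves.
- finish_job(): hands the job in; it is judged then, once.
The state is a dict: "time_s": time; "joint_pos": joint angles; "qd": joint speeds; "joint_efforts": joint torques, N m; "position": TCP position; "tcp_rot": TCP orientation; "wrist_force": force on the tool from outside, world axes, zero at the start; "ft_torque": the same for the moment, N m; "finger_gap": finger opening in m; "gripper_force": force on a finger pad.
Only numpy, scipy, OpenCV 4.12 (cv2) and the standard library are available. Lean on these libraries where they do the work, as an engineer would, in place of code of your own. Each camera call takes 0.05 s, during which the arm holds its last target. There are 200 camera calls.

### The job

Close down the soldering corner for the night: first shut the gas fully with the yellow wing knob under the corner of the shelf, then lift the lid of the wooden chest until its struts hold it open by themselves. Stand every amber bottle from the bench upright in a cell of its own in the chest, setting it down rather than dropping it in, and close the lid again. Leave the other things on the bench where they are.

Things in the scene. Friction and masses are not known exactly. Their poses are not given: they have to be found in the camera images.
- tap (a joint): angle of the yellow wing knob of the gas tap under the shelf: 0 = open (wing in line with the supply pipe, pointing out past the shelf's left end), 1.571 = shut (wing square to it, pointing out past the front edge); hard stops at both; starts at 0 to 0.25. Shuts counter-clockwise seen from above (about +z); 0.12 N m of friction; stays where it is left
- tap_axis (a point): point on the tap's vertical axis at mid height of the wing, 31 below the shelf's underside; it has the shelf's axes. The knob is a hub of diameter 34 with one wing, 12 thick and 22 high, that reaches out to 82 from the axis
- tap_grip (a point): middle of the wing, 62 out from the tap's axis, at mid height of the wing; moves with the knob. Seen from above it is clear of the shelf, so fingers can come straight down on both sides of the wing
- shelf: fixed white riser shelf, 12 thick, underside 170 above the bench, 180 deep (x, front to back) by 320 long (y, to the left). Origin: on the bench straight below the tap's axis, which is 24 from the shelf's front edge and 24 from its left end; that corner has no leg. On it: a brass burner 90 tall, 125 behind the axis, and small drawers 105 tall at the right, 170 to 280 from the axis
- chest: fixed wooden bottle chest, 170 deep (x) by 248 wide (y), walls 10, rim 92 high, plus a lid 28 high. Origin: centre of its underside; x from front (facing the robot) to back, y left, z up. Inside, floor at z 10, six cells of 60 x 60, two deep by three wide; dividers 4 thick, up to z 55; behind them a trough, at left and right a gas strut, which with the lid open rises up to 40 above the rim
- cell0 (a point): centre of the floor of a cell of the chest, at x -45, y -64, z 10 in the chest's axes; the point has the chest's axes
- cell1 (a point): centre of the floor of a cell of the chest, at x -45, y 0, z 10 in the chest's axes; the point has the chest's axes
- cell2 (a point): centre of the floor of a cell of the chest, at x -45, y 64, z 10 in the chest's axes; the point has the chest's axes
- cell3 (a point): centre of the floor of a cell of the chest, at x 19, y -64, z 10 in the chest's axes; the point has the chest's axes
- cell4 (a point): centre of the floor of a cell of the chest, at x 19, y 0, z 10 in the chest's axes; the point has the chest's axes
- cell5 (a point): centre of the floor of a cell of the chest, at x 19, y 64, z 10 in the chest's axes; the point has the chest's axes
- lid (a joint): opening angle of the chest's lid, hinged along its back edge: 0 = shut, 1.75 = fully open, leaning slightly back (stop). Two gas struts: below about 0.5 the lid falls shut, damped; beyond, the struts push it open to the stop and hold it. Lifting the handle or pushing the open lid back takes about 2 N, more if fast
- lid_hinge (a point): point in the middle of the hinge line, at x 85, z 92 in the chest's axes; the hinge line runs along the chest's y
- lid_handle (a point): middle of the lid's brass bar handle, diameter 10, 102 long, parallel to the hinge line, 42 in front of the lid's front face, on two stems 45 to either side. Lid shut: 212 in front of the hinge line and 13 above it (105 above the bench); it circles the hinge line with the lid. Lid open: the bar stands above the lid's upper edge
- bottle0: amber glass bottle with a paper label (3 to 5 of them stand on the bench, the others are absent): heavy-footed body of diameter 50, 44 high, shoulder tapering up to 60, then a black cap of diameter 24 from 60 up to 96; 0.1 to 0.2 kg. Origin: centre of its base; z up along the bottle. Best held by the cap
- bottle1: amber glass bottle with a paper label (3 to 5 of them stand on the bench, the others are absent): heavy-footed body of diameter 50, 44 high, shoulder tapering up to 60, then a black cap of diameter 24 from 60 up to 96; 0.1 to 0.2 kg. Origin: centre of its base; z up along the bottle. Best held by the cap
- bottle2: amber glass bottle with a paper label (3 to 5 of them stand on the bench, the others are absent): heavy-footed body of diameter 50, 44 high, shoulder tapering up to 60, then a black cap of diameter 24 from 60 up to 96; 0.1 to 0.2 kg. Origin: centre of its base; z up along the bottle. Best held by the cap
- bottle3: amber glass bottle with a paper label (3 to 5 of them stand on the bench, the others are absent): heavy-footed body of diameter 50, 44 high, shoulder tapering up to 60, then a black cap of diameter 24 from 60 up to 96; 0.1 to 0.2 kg. Origin: centre of its base; z up along the bottle. Best held by the cap
- bottle4: amber glass bottle with a paper label (3 to 5 of them stand on the bench, the others are absent): heavy-footed body of diameter 50, 44 high, shoulder tapering up to 60, then a black cap of diameter 24 from 60 up to 96; 0.1 to 0.2 kg. Origin: centre of its base; z up along the bottle. Best held by the cap
- bench_block: bystander: loose steel bench block 85 x 85 x 20; origin: centre of its underside
- tool_pot: bystander: loose terracotta pot, diameter 80, 85 high, with tools standing in it to about 165; origin: centre of its underside
- solder_brick: bystander: loose white soldering brick 75 x 110 x 30; origin: centre of its underside
- hammer: bystander: loose hammer with a brass head, 220 long, lying on the bench
Things that resemble listed ones, but are neither listed nor needed, are in the scene too. What is shaped like the bottle2 but pink is not meant.

How it is judged:
By the outcome, as a careful person would: the job done as asked, in the order asked, and still so for the second after the job is handed in, with the robot touching nothing.
Of bottle0, bottle1, bottle2, bottle3, bottle4 only 3 to 5 are there at a start; the rules pass over those that are not, and their reading is None.
At some moment in a run one of bottle0, bottle1, bottle2, bottle3, bottle4 may be knocked a few centimetres aside while the robot is not near it.
It also fails if it takes over 210 s, if anything falls off the work surface, if the arm or the gripper's body presses on something with over 40 N, if the wrist force passes 120 N, or if a joint passes its speed limit or range.

## Working session

There is one attempt and no reset: what is moved stays moved. The work goes in short steps, each a Python script; the robot and the scene stay as the last script left them, time stands still between calls to the robot, and variables do not carry over. Pictures are saved under pics/ and viewed, at most 14 in all, crops included, and the job is handed in when it is done.

```bash
mkdir -p pics; ls; python3 - <<'E'
from rig import *
import cv2, numpy as np
for n in ("scene","top"):
    p,d=camera(n); cv2.imwrite(f"pics/{n}0.png",cv2.cvtColor(p,cv2.COLOR_RGB2BGR)); np.save(f"pics/{n}0.npy",d)
    print(n,camera_params(n))
s=sense(); print(s)
E
```

```text
pics
scene {'K': array([[425.02962607,   0.        , 258.1942605 ],
       [  0.        , 425.02962607, 187.17176264],
       [  0.        ,   0.        ,   1.        ]]), 'dist': array([-0.1040388,  0.       ,  0.       ,  0.       ,  0.       ]), 'position': array([ 1.15514625, -0.26993459,  0.85226334]), 'rotation': array([[ 0.48875331,  0.63333617, -0.60000458],
       [ 0.87238803, -0.34872533,  0.34253434],
       [ 0.00770259, -0.69085161, -0.72295555]])}
top {'K': array([[369.27887557,   0.        , 251.12196899],
       [  0.        , 369.27887557, 200.10561858],
       [  0.        ,   0.        ,   1.        ]]), 'dist': array([-0.00999093,  0.        ,  0.        ,  0.        ,  0.        ]), 'position': array([0.47838556, 0.07983499, 1.00566184]), 'rotation': array([[-8.40891515e-04, -9.97819992e-01,  6.59890575e-02],
       [-9.99988165e-01,  1.15527023e-03,  4.72608911e-03],
       [-4.79202139e-03, -6.59843023e-02, -9.97809154e-01]])}
{'time_s': 0.1, 'joint_pos': array([-1.26989598,  0.46938977, -0.04857051,  1.5335855 ,  0.0240923 ,
        1.14097909, -0.08227336]), 'qd': array([ 0.00264783, -0.00215028,  0.00017259, -0.00256136,  0.00052544,
        0.00110901, -0.00052762]), 'joint_efforts': array([ 1.45937633e-03, -5.11515462e+01, -4.65569459e-02, -2.38390124e+01,
        1.08342429e-02,  4.40936128e-03,  2.76219487e-05]), 'position': array([0.21844331, 0.63816931, 0.25534202]), 'tcp_rot': array([[-9.46117035e-01,  3.23824477e-01, -5.13236295e-04],
       [ 3.23824877e-01,  9.46115509e-01, -1.70081695e-03],
       [-6.51853421e-05, -1.77537057e-03, -9.99998422e-01]]), 'wrist_force': array([ 0.40553889,  0.00351596, -0.08933327]), 'ft_torque': array([-0.00315753, -0.02204714,  0.01566606]), 'gripper_force': 0.0, 'finger_gap': 0.08558913644253734}
```

View pics/top0.png

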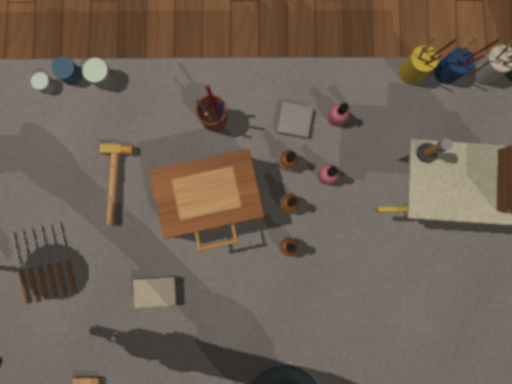

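View pics/scene0.png

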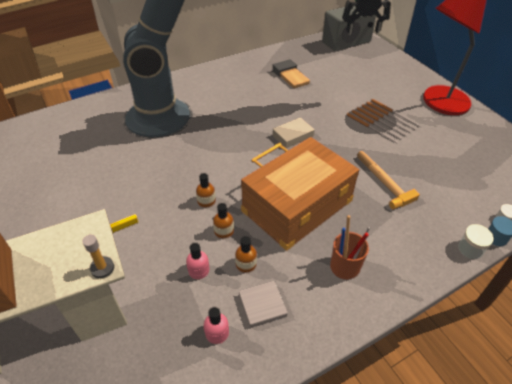

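The top view shows amber bottles at (289,159), (290,204) and (289,247), with pink decoys at (339,114) and (329,175). The chest is at (207,193) with its handle at (217,240). The shelf's left end is at column 410, and the yellow wing at (392,209) points left, so the tap is open. The scene view agrees, with ambers at (205,190), (223,220) and (246,254).

```bash
cat > h.py <<'E'
from rig import *
import cv2, numpy as np
def shot(n,tag=None):
    p,d=camera(n)
    if tag: cv2.imwrite(f"pics/{tag}.png",cv2.cvtColor(p,cv2.COLOR_RGB2BGR))
    return p,d
def rays(n,uv):
    c=camera_params(n); uv=np.asarray(uv,float).reshape(-1,1,2)
    q=cv2.undistortPoints(uv,c["K"],np.array(c["dist"]))[:,0]
    return np.array(c["position"]), np.c_[q,np.ones(len(q))]@np.array(c["rotation"]).T
def onplane(n,uv,z):
    o,r=rays(n,uv); return o+r*((z-o[2])/r[:,2])[:,None]
def cloud(n,d):
    v,u=np.mgrid[:384,:512]; o,r=rays(n,np.c_[u.ravel(),v.ravel()])
    return (o+r*d.reshape(-1,1)).reshape(384,512,3)
def hsv(p): return cv2.cvtColor(p,cv2.COLOR_RGB2HSV)
def blobs(m,amin=20):
    n,l,s,c=cv2.connectedComponentsWithStats(m.astype(np.uint8))
    return [(c[i],s[i],l==i) for i in range(1,n) if s[i,4]>=amin]
E
python3 - <<'E'
from h import *
np.set_printoptions(precision=4,suppress=True)
for n in ("top","scene"):
    p=cv2.cvtColor(cv2.imread(f"pics/{n}0.png"),cv2.COLOR_BGR2RGB); d=np.load(f"pics/{n}0.npy"); H=hsv(p); C=cloud(n,d)
    print(n,"bench z",np.median(C[300:370,200:330,2]) if n=="top" else '')
    for z,x0 in [(.096,0)]:
        m=(H[...,2]<70)&(C[...,2]>.07)&(C[...,2]<.11)&(d>0)
        for c,s,l in blobs(m,12):
            q=C[l]; top=q[:,2]>.088
            around=cv2.dilate(l.astype(np.uint8),np.ones((13,13)))>0
            amb=(around&(H[...,0]<14)&(H[...,1]>150)&(H[...,2]>60)).sum(); pk=(around&(H[...,0]>160)&(H[...,1]>80)).sum()
            print("cap",c,s[4],"centroid",q[top].mean(0) if top.any() else None,"plane",onplane(n,c,.09)[0][:2],"amber",amb,"pink",pk)
    m=(C[...,2]>.110)&(C[...,2]<.13)&(d>0)
    for c,s,l in blobs(m,1500):
        k=cv2.minAreaRect(C[l][:,:2].astype(np.float32)); print("lid z",np.median(C[l][:,2]),k,cv2.boxPoints(k).tolist())
    m=(C[...,2]>.172)&(C[...,2]<.19)&(d>0)
    for c,s,l in blobs(m,1500):
        k=cv2.minAreaRect(C[l][:,:2].astype(np.float32)); print("shelf z",np.median(C[l][:,2]),k,cv2.boxPoints(k).tolist())
    m=(H[...,0]>20)&(H[...,0]<32)&(H[...,1]>150)&(H[...,2]>90)
    for c,s,l in blobs(m,30):
        e=cv2.minAreaRect(onplane(n,np.argwhere(l)[:,::-1],.15)[:,:2].astype(np.float32))
        print("yellow",c,s[4],onplane(n,c,.15)[0],e,cv2.boxPoints(e).tolist(),np.median(C[l],0))
E
```

```text
top bench z 0.0006839330994916626
cap [464.4711  59.2727] 121 centroid [ 0.8992 -0.46    0.0978] plane [ 0.8989 -0.4612] amber 4 pink 33
cap [453.6667  70.8333] 12 centroid None plane [ 0.8685 -0.4322] amber 0 pink 0
cap [202.8857 103.3143] 35 centroid [0.7768 0.2091 0.0995] plane [0.7848 0.2061] amber 43 pink 2
cap [213.7941 103.0588] 34 centroid [0.7873 0.1797 0.0989] plane [0.7853 0.1785] amber 54 pink 21
cap [342.875  108.1125] 80 centroid [ 0.772  -0.1486  0.0954] plane [ 0.7716 -0.1479] amber 0 pink 174
cap [219.2353 112.4118] 17 centroid [0.7616 0.163  0.1001] plane [0.7612 0.1646] amber 24 pink 23
cap [290.5    156.3077] 78 centroid [ 0.6488 -0.0149  0.096 ] plane [ 0.6487 -0.0145] amber 113 pink 0
cap [332.625  170.9444] 72 centroid [ 0.6114 -0.1194  0.0959] plane [ 0.6117 -0.1194] amber 0 pink 187
cap [292.1029 201.3382] 68 centroid [ 0.5354 -0.0173  0.0961] plane [ 0.5358 -0.0176] amber 120 pink 0
cap [290.9167 247.4861] 72 centroid [ 0.4215 -0.0137  0.0962] plane [ 0.4218 -0.0138] amber 114 pink 0
lid z 0.12047658093741465 ((0.5497837662696838, 0.19114075601100922), (0.17
[... 2679 characters left out ...]
2, 0.333461731672287]]
shelf z 0.18185465990015348 ((0.5775035619735718, -0.3854979872703552), (0.2303343564271927, 0.18359486758708954), 85.68487548828125) [[0.4773009419441223, -0.4934316873550415], [0.6603754162788391, -0.5072457194328308], [0.6777061820030212, -0.27756428718566895], [0.49463170766830444, -0.26375025510787964]]
yellow [123.6186 222.7585] 236 [ 0.5255 -0.2398  0.15  ] ((0.5253261923789978, -0.23899728059768677), (0.024479856714606285, 0.05734885856509209), 0.6353208422660828) [[0.5127691030502319, -0.2104603350162506], [0.5134049654006958, -0.26780566573143005], [0.5378832817077637, -0.2675342261791229], [0.5372474193572998, -0.21018889546394348]] [ 0.5214 -0.2397  0.1466]
```

```bash
python3 - <<'E'
from h import *
np.set_printoptions(precision=4,suppress=True)
P=cv2.imread("pics/top0.png"); p=cv2.cvtColor(P,cv2.COLOR_BGR2RGB); d=np.load("pics/top0.npy"); C=cloud("top",d); H=hsv(p)
cv2.imwrite("pics/crop1.png",cv2.resize(P[95:275,145:355],None,fx=3.3,fy=3.3,interpolation=cv2.INTER_CUBIC))
m=(C[...,2]>.115)&(C[...,2]<.126)&(d>0)&(H[...,1]>90)
c,s,l=max(blobs(m,1000),key=lambda b:b[1][4])
l=cv2.morphologyEx(l.astype(np.uint8),cv2.MORPH_OPEN,np.ones((9,9)))>0
r=cv2.minAreaRect(np.argwhere(l)[:,::-1].astype(np.float32)); print(r)
q=onplane("top",cv2.boxPoints(r),.12); print(q); print(cv2.minAreaRect(onplane("top",np.argwhere(l)[:,::-1],.12)[:,:2].astype(np.float32)))
# handle bar: pixels 0.09..0.118 high in front of lid
ex=np.array([.9763,.2166]);ey=np.array([-.2166,.9763])
U=(C[...,:2]-[.5498,.1911])@ex; V=(C[...,:2]-[.5498,.1911])@ey
for z0,z1 in((.08,.115),):
    b=(U<-.11)&(U>-.16)&(abs(V)<.045)&(C[...,2]>z0)&(C[...,2]<z1)&(H[...,1]>90)
    print("bar",b.sum(),np.median(U[b]),np.percentile(U[b],[5,95]),C[b].mean(0),np.polyfit(V[b],U[b],1))
E
```

```text
((206.25942993164062, 193.54290771484375), (70.0840072631836, 103.21178436279297), 77.59258270263672)
[[0.6093 0.3329 0.12  ]
 [0.6631 0.0888 0.12  ]
 [0.4971 0.0528 0.12  ]
 [0.4443 0.2939 0.12  ]]
((0.553622305393219, 0.19167909026145935), (0.1695706993341446, 0.24755357205867767), 12.451436996459961)
bar 154 -0.12205712844130019 [-0.1265 -0.1152] [0.4311 0.1639 0.109 ] [ 0.0039 -0.1217]
```

View pics/crop1.png

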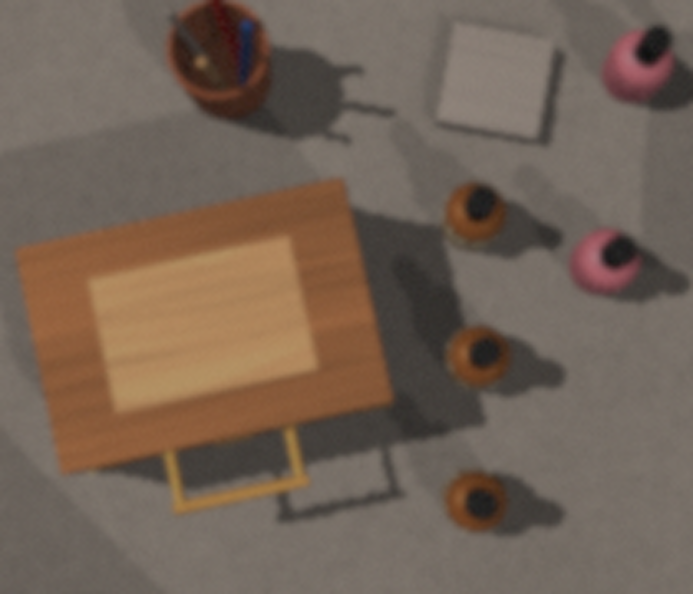

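The crop confirms three labelled amber bottles at (476,210), (478,355) and (476,500). The pink ones at (638,65) and (606,262) are the decoys. The chest fit of 0.170 x 0.248 and the handle position both match the given sizes. Next I check reachability and approach the tap.

```bash
cat >> h.py <<'E'
np.set_printoptions(precision=4,suppress=True)
CH=np.array([.5537,.1917]); YAW=np.radians(12.45)
EX=np.array([np.cos(YAW),np.sin(YAW)]); EY=np.array([-EX[1],EX[0]])
def att(ydir):            # tool down, closing line along ydir
    y=np.r_[ydir,0]/np.linalg.norm(ydir); z=np.array([0,0,-1.]); return np.c_[np.cross(y,z),y,z]
def down(xy,z): return np.r_[xy,z]
def bar(t):               # world position of the handle bar at lid angle t
    x=.085-.212*np.cos(t)+.013*np.sin(t); return np.r_[CH+x*EX,.092+.212*np.sin(t)+.013*np.cos(t)]
def cell(k): return CH+[-.045,.019][k//3]*EX+[-.064,0,.064][k%3]*EY
AX=np.array([.5145,-.2891]); SY=-np.radians(3.85)
def wing(t):              # unit vector of the wing
    a=np.pi/2+SY+t; return np.array([np.cos(a),np.sin(a)])
UP=np.array([0,0,.006])   # TCP above grasp point
E
python3 - <<'E'
from h import *
for s in(1,-1):
    for t in(.04,.8,1.6):
        w=wing(t); q=inverse_kinematics(np.r_[AX+.062*w,.145],att(s*np.array([-w[1],w[0]]))); print("tap",s,t,q)
    for t in(0,.8,1.7): print("bar",s,t,inverse_kinematics(bar(t)+UP,att(s*EX)))
    for k in range(3): print("cell",s,k,inverse_kinematics(np.r_[cell(k),.1],att(s*EY)))
    for b in((.423,-.0145),(.537,-.018),(.650,-.0155)): print("bot",s,inverse_kinematics(np.r_[b,.086],att(s*EY)))
E
```

```text
tap 1 0.04 [-0.4299  0.6676  1.1124  1.9533 -0.7252  0.9917 -2.1373]
tap 1 0.8 [-0.4045  0.6093  1.115   2.0265 -0.6878  0.9433 -1.3319]
tap 1 1.6 [-0.2006  0.5151  0.9187  2.0132 -0.5364  0.8727 -0.5937]
bar 1 0 [-0.7266  0.3305  0.3234  2.1838 -0.1711  0.6504 -0.0656]
bar 1 0.8 [-0.7538  0.239   0.3954  1.8856 -0.1061  1.0373 -0.0971]
bar 1 1.7 [-0.6055  0.509   0.3647  1.3923 -0.1828  1.2735 -0.0123]
cell 1 0 [-0.3732  0.44    0.0889  2.0096 -0.0591  0.6944  1.5408]
cell 1 1 [-0.464   0.4451  0.0548  1.9983 -0.0367  0.6992  1.4016]
cell 1 2 [-0.5302  0.4604 -0.0053  1.9685  0.0036  0.7128  1.2505]
bot 1 [-0.3299  0.3299  0.3137  2.2792 -0.1906  0.5557  1.9184]
bot 1 [-0.2359  0.4695  0.2439  2.0242 -0.1774  0.6675  1.9105]
bot 1 [-0.1642  0.6094  0.1741  1.7485 -0.1393  0.7957  1.865 ]
tap -1 0.04 [-0.3531  0.5855  0.9644  1.95   -0.6043  0.9259  0.8899]
tap -1 0.8 [-0.2042  0.4589  0.7813  2.0181 -0.4344  0.8348  1.5573]
tap -1 1.6 [-0.2485  0.5517  0.999   2.0152 -0.5981  0.8992  2.609 ]
bar -1 0 [ 0.448   0.62   -1.175   2.1237  0.7504  0.9046  2.1876]
bar -1 0.8 [ 0.4583  0.4738 -1.1689  1.8227  0.4747  1.1651  2.492 ]
bar -1 1.7 [ 0.2632  0.766  -1.1809  1.3312  0.6992  1.4858  2.4982]
cell -1 0 [-0.7353  0.4906  0.5618  2.0301 -0.3882  0.7251 -1.2849]
cell -1 1 [-0.8332  0.4913  0.5365  2.0194 -0.3716  0.7261 -1.4202]
cell -1 2 [-0.93    0.504   0.5191  1.9917 -0.3645  0.737  -1.5442]
bot -1 [-0.7928  0.4585  0.9146  2.3007 -0.623   0.6449 -0.7639]
bot -1 [-0.5299  0.5349  0.6382  2.0404 -0.481   0.716  -0.9404]
bot -1 [-0.5125  0.7077  0.6973  1.7701 -0.5736  0.8777 -0.9076]
```

```bash
python3 - <<'E'
from h import *
s=sense(); p=s["position"]
move_l([p[0]*.85,p[1]*.85,.36])
j=sense()["joint_pos"].copy(); j[0]=0.35; move_joints(j)
print(sense()["position"])
def tap(t): 
    w=wing(t); return AX+.062*w, att([-w[1],w[0]])
for t in(.04,.4,.8,1.2,1.6):
    xy,R=tap(t); print(t,inverse_kinematics(np.r_[xy,.145],R))
xy,R=tap(.037)
movep(np.r_[xy,.26],R); command_gripper(.05)
print(inverse_kinematics(np.r_[xy,.145],R), sense()["joint_pos"],sense()["position"],sense()["time_s"])
p,d=shot("scene","scene1")
E
```

```text
[ 0.5338 -0.2094  0.3591]
0.04 [ 0.0613  0.4271  0.3599  1.9288 -0.2008  0.8203 -2.6396]
0.4 [ 0.1266  0.3941  0.2942  1.9686 -0.1558  0.8003 -2.3004]
0.8 [ 0.2049  0.371   0.2374  1.9967 -0.1207  0.7871 -1.8967]
1.2 [ 0.2935  0.3637  0.1828  2.0019 -0.0917  0.7837 -1.4791]
1.6 [ 0.3708  0.373   0.1439  1.9835 -0.0736  0.7899 -1.052 ]
[-0.3607  0.5924  0.9781  1.95   -0.6153  0.9313 -2.2444] [-0.4754  0.464   1.1202  1.8394 -0.4613  1.1316 -2.3641] [ 0.5163 -0.2272  0.26  ] 6.5333
```

View pics/scene1.png

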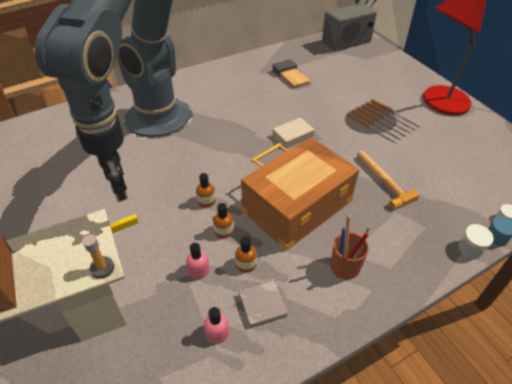

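The open gripper hangs above the wing (fingertips at (121,192), wing at (124,222)) and nothing is disturbed. I descend and turn it.

```bash
python3 - <<'E'
from h import *
def tap(t): 
    w=wing(t); return np.r_[AX+.062*w,.145], att([-w[1],w[0]])
P,R=tap(.037)
print(move_l(P,feed=.08,until_force=8),sense()["position"])
command_gripper(.0,20); s=sense(); print(s["finger_gap"],s["gripper_force"],s["wrist_force"])
for t in np.r_[np.linspace(.15,1.5,11),1.56]:
    P,R=tap(t); hit=move_l(P,R,feed=.06,until_force=30); s=sense(); print(round(t,2),hit,s["wrist_force"],s["ft_torque"][2],s["finger_gap"])
    if hit: break
P,R=tap(1.62); print(move_l(P,R,feed=.03,until_force=12)); print(sense()["wrist_force"],sense()["position"],P)
E
```

```text
False [ 0.5167 -0.2273  0.1454]
0.011838364723015353 19.312568306922913 [ 1.7401 -0.2031  0.2758]
0.15 False [ 4.7941 -0.3972 -2.0918] 0.42876608670643424 0.011477354925447363
0.29 False [ 4.6697 -0.9057 -0.9025] 0.35597057312727465 0.011590165663171281
0.42 False [ 4.016  -1.3518 -0.9115] 0.36132291930263294 0.011841929712831397
0.56 False [ 5.0225 -1.3212 -0.9598] 0.3666336579149456 0.011568539324772146
0.69 False [ 5.6376 -2.7539 -0.5388] 0.26193688431970236 0.011105598600472043
0.82 False [ 4.8498 -1.8151 -0.3354] 0.3069287948609237 0.011747340120187877
0.96 False [ 3.8878 -2.4331 -0.9058] 0.19097659823254082 0.011520987857072125
1.1 False [ 3.9866 -2.6161 -0.5195] 0.09718989573211603 0.01189294654375237
1.23 False [ 4.8659 -2.922  -0.4927] 0.08313405786422985 0.012017732984964568
1.36 False [ 3.8897 -3.1962 -0.1602] 0.03618067471457981 0.011607439904665045
1.5 False [ 3.8583 -3.4391 -0.6322] -0.06431590716980302 0.01136495579338435
1.56 False [ 4.5389 -3.9343 -0.0911] -0.053658043694526245 0.011664609765431327
False
[4.8455 3.1557 3.8137] [ 0.4533 -0.2869  0.1451] [ 0.4525 -0.288   0.145 ]
```

```bash
python3 - <<'E'
from h import *
def tap(t): 
    w=wing(t); return np.r_[AX+.062*w,.145], att([-w[1],w[0]])
P,R=tap(1.69); print(move_l(P,R,feed=.03,until_force=15)); s=sense(); print(s["wrist_force"],s["position"],P)
command_gripper(.05); print(sense()["wrist_force"])
P=sense()["position"]; move_l(P+[0,0,.115]); 
move_l(np.r_[.42,-.10,.33]); print(sense()["time_s"])
p,d=shot("top","top2"); H=hsv(p)
m=(H[...,0]>20)&(H[...,0]<32)&(H[...,1]>150)&(H[...,2]>90); m[:150]=0
for c,s,l in blobs(m,30):
    q=onplane("top",np.argwhere(l)[:,::-1],.15)[:,:2]; print(c,s[4],q.mean(0)); e=q.mean(0)-AX; print("tap angle",np.arctan2(e[1],e[0])%(2*np.pi)-np.pi/2-SY, cv2.minAreaRect(q.astype(np.float32)))
E
```

```text
False
[ 3.0757 11.2003  8.7597] [ 0.4535 -0.2878  0.145 ] [ 0.4526 -0.2923  0.145 ]
[-0.0044  0.8541  0.4062]
15.4833
[410.4322 229.8729] 118 [ 0.4657 -0.284 ]
tap angle 1.5339012977035968 ((0.4643441438674927, -0.2841082215309143), (0.011579380370676517, 0.048492830246686935), 88.33208465576172)
```

View pics/top2.png

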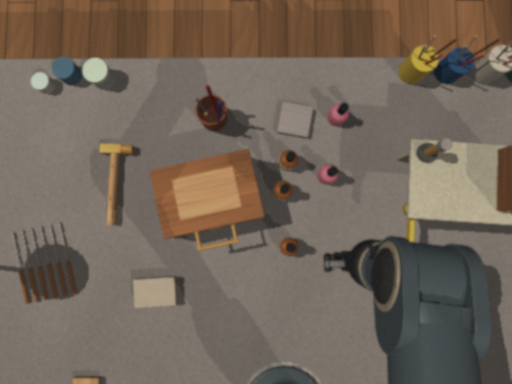

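The wing now points out past the front edge ((410,230)), against its stop, so the gas is shut. The middle amber bottle has been knocked to (284,190), so I will remeasure it before grasping. Next is the lid.

```bash
python3 - <<'E'
from h import *
move_joints([-.5,.2,.1,1.9,0,1.04,-.1]); print(sense()["position"])
B=bar(0)+UP; R=att(EX); print(inverse_kinematics(B,R))
movep(B+[0,0,.08],R); command_gripper(.032)
print(move_l(B,feed=.06,until_force=6),sense()["position"]-B)
f0=sense()["wrist_force"]; command_gripper(0,20); s=sense(); print(s["finger_gap"],s["gripper_force"],f0,s["wrist_force"], "time",s["time_s"])
E
```

```text
[0.4915 0.1625 0.265 ]
[-0.52    0.3213  0.0749  2.1725 -0.0391  0.649  -0.2005]
False [0.0003 0.0001 0.0003]
0.009284188956314865 20.500579476356506 [-0.2282 -0.7093  0.1383] [ 5.3438  1.2808 -2.0635] time 19.2917
```

```bash
python3 - <<'E'
from h import *
for t in np.linspace(.12,1.68,14):
    hit=move_l(bar(t)+UP,feed=.09,until_force=40); s=sense(); print(round(t,2),hit,s["wrist_force"],s["finger_gap"])
    if hit: break
print(s["time_s"])
E
```

```text
0.12 False [ 6.9109  1.4302 -2.3919] 0.008971322664388926
0.24 False [ 8.0756  2.4187 -4.1445] 0.008821021024932313
0.36 False [ 9.4069  2.3467 -6.2882] 0.00925408820131555
0.48 False [11.5164  1.8272 -7.4478] 0.009173830561618072
0.6 False [10.7769  2.8023 -8.7053] 0.008963237607015595
0.72 False [ 9.1055  2.7648 -9.3928] 0.009130036106474676
0.84 False [ 5.4143  1.2293 -5.0337] 0.009134678411499933
0.96 False [ 4.4804  0.5595 -6.6234] 0.009527502291529159
1.08 False [ 1.8301  0.7063 -2.8933] 0.009302184203059586
1.2 False [-0.5504 -0.4641  2.4739] 0.009014168490786428
1.32 False [1.1527 1.2942 2.8029] 0.008809706061431404
1.44 False [1.0943 0.6086 3.4352] 0.00905163773331381
1.56 False [1.4395 0.8922 2.0896] 0.009151981685197423
1.68 False [1.9614 1.1431 1.5153] 0.00898718761067265
25.3583
```

```bash
cat >> h.py <<'E'
def bottles(tag=None):
    p,d=shot("top",tag); H=hsv(p); C=cloud("top",d); out=[]
    m=(H[...,2]<70)&(C[...,2]>.085)&(C[...,2]<.118)&(d>0)
    for c,s,l in blobs(m,25):
        a=cv2.dilate(l.astype(np.uint8),np.ones((13,13)))>0
        amb=(a&(H[...,0]<14)&(H[...,1]>150)&(H[...,2]>60)).sum(); q=C[l]
        if amb>60: out.append((c,s[4],q[q[:,2]>.088].mean(0),amb))
    return out
E
python3 - <<'E'
from h import *
command_gripper(.032); move_l(sense()["position"]+[0,0,.09]); move_l([.42,.30,.42],feed=.3)
for b in bottles("top3"): print(*b)
shot("scene","scene3"); print(sense()["time_s"])
E
python3 -c "
import cv2,numpy as np
a=cv2.imread('pics/top3.png');b=cv2.imread('pics/scene3.png')
cv2.imwrite('pics/both3.png',cv2.resize(np.hstack([a[60:340,100:400],b[60:340,150:450]]),None,fx=1.33,fy=1.33))"
```

```text
[290.7576 155.8939] 66 [ 0.6489 -0.0147  0.0956] 120
[284.7419 188.0645] 62 [0.5685 0.0008 0.0958] 122
[290.8871 247.4032] 62 [ 0.4222 -0.0134  0.096 ] 119
27.5917
```

View pics/both3.png

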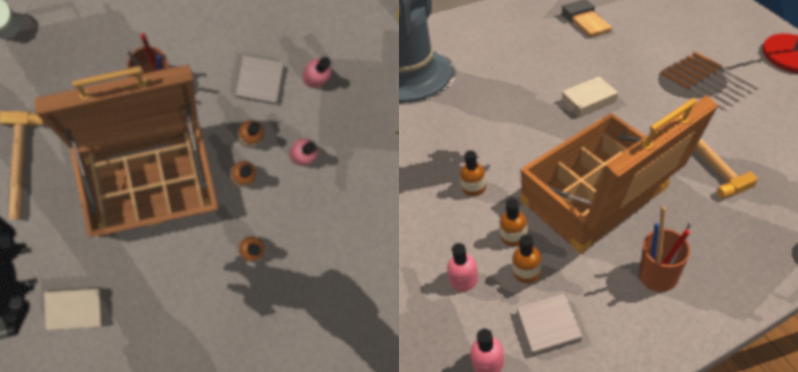

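The lid stands open by itself in both views, and the cells are empty. The ambers are now at (0.422,-0.013), (0.569,0.001) and (0.649,-0.015). Before placing anything I check the cell and strut geometry.

```bash
python3 - <<'E'
from h import *
uv=np.array([[111,211],[148,203],[184,196]])/1.33+[100,60]
print(onplane("top",uv,.02)[:,:2],[cell(k) for k in(2,1,0)])
p,d=shot("top"); C=cloud("top",d); D=C[...,:2]-CH; U=D@EX; V=D@EY; z=C[...,2]
for sg in(-1,1):
    for x in np.arange(-.07,.075,.01):
        m=(abs(U-x)<.005)&(V*sg>.085)&(V*sg<.122)&(z<.2); h=[round(float(z[m&(abs(V*sg-y)<.002)].max(initial=0)),3) for y in np.arange(.088,.122,.004)]; print(sg,round(x,2),h)
# rim outline
m=(z>.086)&(z<.098)&(d>0)&(abs(U)<.1)&(abs(V)<.14); print("rim",np.percentile(U[m],[1,99]),np.percentile(V[m],[1,99]))
m2=(z>.049)&(z<.06)&(abs(U+.045)<.02)&(abs(V)<.1); print("dividers V",np.histogram(V[m2],np.arange(-.1,.101,.004))[0])
E
```

```text
[[0.4942 0.2652]
 [0.5102 0.1909]
 [0.5242 0.1187]] [array([0.496 , 0.2445]), array([0.5098, 0.182 ]), array([0.5236, 0.1195])]
-1 -0.07 [0.09, 0.013, 0.057, 0.026, 0.026, 0.025, 0.089, 0.094, 0.094]
-1 -0.06 [0.01, 0.012, 0.06, 0.025, 0.026, 0.027, 0.055, 0.092, 0.095]
-1 -0.05 [0.013, 0.011, 0.055, 0.014, 0.013, 0.013, 0.091, 0.095, 0.095]
-1 -0.04 [0.012, 0.014, 0.055, 0.069, 0.073, 0.077, 0.077, 0.096, 0.094]
-1 -0.03 [0.011, 0.014, 0.058, 0.075, 0.077, 0.076, 0.091, 0.093, 0.095]
-1 -0.02 [0.046, 0.041, 0.058, 0.075, 0.082, 0.081, 0.084, 0.093, 0.094]
-1 -0.01 [0.052, 0.057, 0.057, 0.08, 0.088, 0.088, 0.081, 0.094, 0.094]
-1 0.0 [0.011, 0.012, 0.057, 0.088, 0.092, 0.095, 0.094, 0.093, 0.094]
-1 0.01 [0.012, 0.012, 0.056, 0.088, 0.096, 0.097, 0.08, 0.094, 0.096]
-1 0.02 [0.01, 0.013, 0.057, 0.098, 0.101, 0.103, 0.1, 0.094, 0.093]
-1 0.03 [0.013, 0.013, 0.057, 0.012, 0.107, 0.106, 0.084, 0.094, 0.096]
-1 0.04 [0.011, 0.011, 0.058, 0.013, 0.111, 0.108, 0.07, 0.094, 0.094]
-1 0.05 [0.055, 0.055, 0.058, 0.014, 0.114, 0.116, 0.085, 0.095, 0.093]
-1 0.06 [0.012, 0.011, 0.058, 0.025, 0.
[... 656 characters left out ...]
, 0.094]
1 0.01 [0.013, 0.047, 0.058, 0.093, 0.096, 0.097, 0.095, 0.094, 0.095]
1 0.02 [0.013, 0.058, 0.056, 0.0, 0.103, 0.104, 0.012, 0.092, 0.094]
1 0.03 [0.012, 0.043, 0.056, 0.0, 0.106, 0.104, 0.09, 0.094, 0.093]
1 0.04 [0.011, 0.057, 0.056, 0.0, 0.108, 0.108, 0.093, 0.094, 0.094]
1 0.05 [0.056, 0.054, 0.057, 0.0, 0.116, 0.115, 0.088, 0.093, 0.094]
1 0.06 [0.01, 0.042, 0.057, 0.053, 0.121, 0.118, 0.092, 0.093, 0.093]
1 0.07 [0.087, 0.093, 0.057, 0.049, 0.126, 0.123, 0.087, 0.093, 0.093]
rim [-0.0847  0.0944] [-0.1233  0.1232]
dividers V [11 11  0  0  0  0  0  0  0  0  0  0  0  0  0  0 15 11  0  0  0  0  0  0
  0  0  0  0  0  0  0  0 17 12  0  0  0  0  0  0  0  0  0  0  0  0  0  0
 20 13]
```

The dividers measure at V ±0.032 and U -0.015 and 0.05, as specified. The struts lie at |V| 0.100–0.110, clear of fingers opened to 36 mm. I place the first bottle (the near one) in cell0.

```bash
cat >> h.py <<'E'
R=att(EY)
def pick_place(xy,k):
    command_gripper(.055)
    movep(np.r_[xy,.2],R); print("down hit",move_l(np.r_[xy,.086],feed=.12,until_force=6))
    command_gripper(0,35); s=sense(); print("grip",s["finger_gap"],s["gripper_force"],s["wrist_force"])
    if s["finger_gap"]<.018: raise SystemExit("missed")
    move_l(np.r_[xy,.27],feed=.2); print("held",sense()["finger_gap"],sense()["wrist_force"])
    c=cell(k)
    if xy[0]>.5: move_l([.48,.0,.27],feed=.25)
    move_l(np.r_[c,.27],feed=.25)
    print("in hit",move_l(np.r_[c,.112],feed=.1,until_force=8))
    print("floor",move_l(np.r_[c,.092],feed=.025,until_force=4)); s=sense(); print(s["position"],s["wrist_force"],s["finger_gap"])
    command_gripper(.036); move_l(np.r_[c,.26],feed=.15)
    print("t",sense()["time_s"])
E
python3 - <<'E'
from h import *
b=min((b[2] for b in bottles()),key=lambda q:q[0]); print(b)
try: pick_place(b[:2],0)
except Unreachable as e: print(e, sense()["position"])
E
```

```text
[ 0.4224 -0.0134  0.0963]
down hit False
grip 0.023014066452702573 34.386101961135864 [-0.8825  1.7559  5.1064]
held 0.023095063003905483 [-0.4412 -0.3733 -2.6162]
in hit False
floor True
[0.5233 0.1199 0.0964] [-0.1234  1.1446  3.4338] 0.022774111812348872
t 37.225
```

```bash
python3 - <<'E'
from h import *
move_l([.43,.28,.36],feed=.3)
bs=bottles("top4"); [print(*b) for b in bs]
q=[b[2] for b in bs if b[2][1]<.05]
b=min(q,key=lambda q:q[0]); pick_place(b[:2],1)
move_l([.43,.28,.36],feed=.3)
bs=bottles("top5"); [print(*b) for b in bs]
E
```

```text
[290.8154 155.8462] 65 [ 0.649  -0.0148  0.0959] 121
[284.6721 188.082 ] 61 [0.5683 0.0011 0.0958] 123
[237.3654 206.4808] 52 [0.5223 0.1176 0.1065] 175
down hit False
grip 0.023118050581696855 34.435869455337524 [-1.0354  1.055   3.7839]
held 0.022851844398281293 [ 0.15   -0.1958 -1.9591]
in hit False
floor True
[0.5096 0.182  0.0968] [-0.576   0.537   5.3787] 0.022907842759483085
t 47.575
[290.803  155.9242] 66 [ 0.6489 -0.0148  0.0961] 119
[237.3654 206.4808] 52 [0.5223 0.1177 0.1063] 182
[212.0847 211.6441] 59 [0.5098 0.1793 0.1059] 161
```

View pics/top5.png

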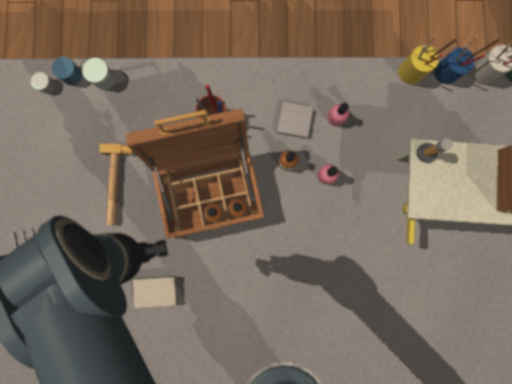

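Two bottles stand in cells 0 and 1 ((237,206) and (212,212)), with cap tops at 0.106 as expected. The last amber is at (290,156).

```bash
python3 - <<'E'
from h import *
b=min((b[2] for b in bottles() if b[2][1]<.05),key=lambda q:q[1]); print(b)
pick_place(b[:2],2)
move_l([.43,.0,.36],feed=.3)
for b in bottles("top6"): print(*b)
shot("scene","scene6")
E
python3 -c "
import cv2,numpy as np
a=cv2.imread('pics/top6.png');b=cv2.imread('pics/scene6.png')
cv2.imwrite('pics/both6.png',cv2.resize(np.hstack([a[60:340,100:400],b[60:340,150:450]]),None,fx=1.33,fy=1.33))"
```

```text
[ 0.6489 -0.0148  0.0961]
down hit False
grip 0.023420799455558437 34.29466903209686 [-1.1587  0.5823  3.657 ]
held 0.02308020074039397 [-0.3793  0.1581 -1.9463]
in hit False
floor True
[0.4958 0.2445 0.0968] [-0.6813  0.3847  3.7601] 0.023076511252270768
t 58.5417
[237.2885 206.4808] 52 [0.5223 0.1179 0.106 ] 185
[212.0508 211.6271] 59 [0.5098 0.1794 0.1059] 164
[186.7656 217.1719] 64 [0.4964 0.2411 0.1051] 170
```

View pics/both6.png

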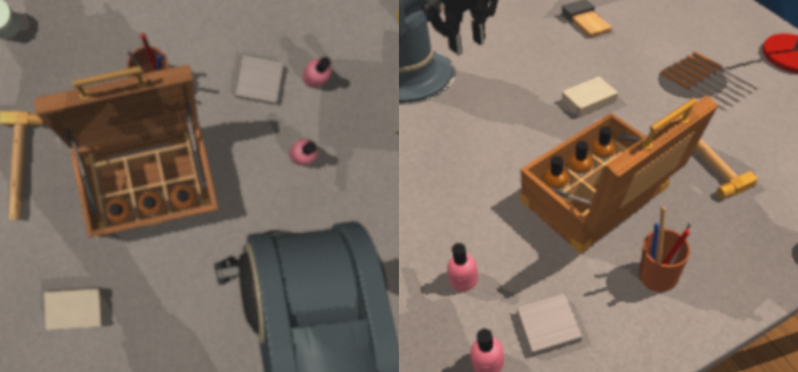

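All three ambers stand upright in the front cells, at top crop (117,208), (150,201) and (183,194). Only the pink bottles remain on the bench. Now I close the lid.

```bash
python3 - <<'E'
from h import *
p,d=shot("top"); C=cloud("top",d); H=hsv(p); m=(C[...,2]>.275)&(C[...,2]<.32)&(H[...,0]>14)&(H[...,0]<30)&(H[...,1]>130)
m[:, 270:]=0
print("bar seen",m.sum(),np.median(C[m],0),"model",bar(1.75))
A=att(EX); B=bar(1.75)+UP
q=sense()["position"]; move_l([.45,.12,.42],feed=.3)
movep(B+[0,0,.09],A); command_gripper(.04); print(sense()["position"]-B, sense()["joint_pos"])
print(move_l(B,feed=.06,until_force=6)); command_gripper(0,20); s=sense(); print(s["finger_gap"],s["gripper_force"],s["wrist_force"])
if .007<s["finger_gap"]<.013:
    for t in np.linspace(1.64,.02,15):
        hit=move_l(bar(t)+UP,feed=.09,until_force=40); s=sense(); print(round(t,2),hit,s["wrist_force"],s["finger_gap"])
        if hit: break
print(s["time_s"])
E
```

```text
bar seen 214 [0.687  0.2162 0.3022] model [0.6861 0.2209 0.2983]
[-0.0003 -0.0004  0.0909] [-0.6396  0.499   0.4517  1.2278 -0.2123  1.4596  0.004 ]
False
0.00916084218633905 19.593176543712616 [2.9777 0.8392 0.7141]
1.64 False [ 2.862  -0.0168  2.5286] 0.009262046943644488
1.52 False [2.7927 0.3684 4.4614] 0.009039333607267724
1.41 False [2.5335 0.2589 3.6166] 0.00914120662950157
1.29 False [0.9666 0.4901 3.8371] 0.009155342605122352
1.18 False [2.1742 0.8483 0.2139] 0.00904243957653267
1.06 False [ 2.7709  0.0931 -2.2888] 0.00910194437864125
0.95 False [ 2.9475  0.9114 -2.9986] 0.009144141305535527
0.83 False [ 3.9398  0.5138 -3.422 ] 0.00880093030339242
0.71 False [ 4.5378  0.4362 -2.3098] 0.008992270616367022
0.6 False [ 5.3102  0.719  -2.1007] 0.00918839006835545
0.48 False [ 5.4369  1.279  -3.8478] 0.009123984405871158
0.37 False [ 6.0872  1.6313 -3.2046] 0.008873997116846956
0.25 False [ 7.1594  1.0108 -2.6363] 0.008760246265507872
0.14 False [ 7.5601  1.0552 -2.2919] 0.009018822613562091
0.02 False [ 8.3895  1.4392 -1.3997] 0.009357233811563113
70.2417
```

```bash
python3 - <<'E'
from h import *
move_l(bar(0)+UP,feed=.03,until_force=10)
command_gripper(.03); sleep(.5); P=sense()["position"]; move_l(P+[0,0,.12]); move_l([.42,-.08,.36],feed=.3); sleep(1)
p,d=shot("top","top7"); C=cloud("top",d); shot("scene","scene7")
D=C[...,:2]-CH; U=D@EX;V=D@EY
for a in(-.08,-.04,0,.04,.08):
    m=(abs(U-a)<.01)&(abs(V)<.1); print(a,np.median(C[m][:,2]))
m=(abs(U+.127)<.004)&(abs(V)<.04); print("bar z",np.percentile(C[m][:,2],[50,90]))
print(sense()["time_s"],sense()["wrist_force"])
E
python3 -c "
import cv2,numpy as np
a=cv2.imread('pics/top7.png');b=cv2.imread('pics/scene7.png')
cv2.imwrite('pics/both7.png',cv2.resize(np.hstack([a[60:340,100:440],b[60:340,0:400]]),None,fx=1.08,fy=1.08))"
```

```text
-0.08 0.11945021616879364
-0.04 0.12102920966160291
0 0.12092706878028658
0.04 0.1209144006051332
0.08 0.11999008085953355
bar z [0.1093 0.1117]
74.4083 [-0.1452 -0.0474 -0.7654]
```

View pics/both7.png

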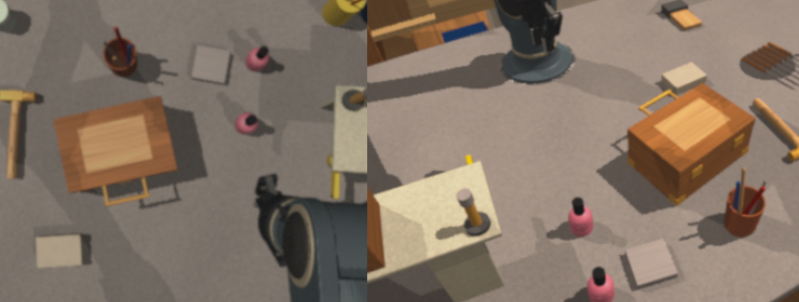

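The lid is flat at 0.120 and shut, with its handle at crop (125,190). The wing points out past the shelf's front edge, no ambers are left on the bench, and the bystanders have not moved. I hand the job in.

```bash
python3 -c "
from rig import *
print(finish_job())"
```

```text
the job is handed in; nothing more can be done
None
```

The job is handed in: gas shut, all three amber bottles found on the bench set down upright in chest cells 0, 1 and 2, lid closed, other things left in place; about 74 s of the 210 s used.

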